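Key-start the cleaning laser's control unit

TASK

Key-start the cleaning laser: first turn the power dial on its control unit fully anticlockwise to its end stop. Then take the red-headed key from the wooden stand, work it straight down, with small wiggles past the sticky pins, until it is fully home in the key switch, and only then turn it a quarter clockwise, to its stop, against the return spring. Keep hold of the key and finish while holding it turned there; never force it, and leave the other keys and the small glass bottle alone.

Things in the scene. Friction and masses are not known exactly. Their poses are not given: they have to be found in the camera images.
- laser_unit: Fixed low control unit, 164 x 228 x 76 mm, pale metal with dark side cheeks and dark top panel (top at z 68-69 mm). Origin under its centre; z up, its front (red dust cap) faces -x, y to its left. On top: dial left, key switch right, display and lamps behind, red mushroom stop (96 mm high) at x +44, y -62 mm, not to be used. Dial axis at x -22, y +50 mm; switch axis at x -22, y -48 mm.
- dial (a joint): Power dial's angle in rad: 0 = anticlockwise end stop (minimum), grows as the dial turns clockwise seen from above, up to 4.71. Vertical axis. Friction 0.03 Nm; stays where it is left. At value v its bar lies along the unit's yaw - 0.785 - v (either way round).
- dial_grip (a point): Point on the dial's axis at the height to grip it, 105 mm above the table. The dial is black: a bar 40 mm long, 14 mm wide, 32 mm high (z 80 to 112 mm) on a disc 42 mm across, with a white pointer line; take it across the 14 mm. The point's x axis lies along the bar.
- lock (a joint): Angle of the key switch's brass plug in rad: 0 at rest, 1.571 a quarter turn clockwise seen from above, both end stops. A spring turns it back: 0.03 Nm at rest, 0.08 Nm at the stop. Only a key turns it; with the key's play in the slot the hand turns up to 0.25 rad farther than the plug.
- keyway (a point): Centre of the keyway's mouth in the flat brass plug face (25 mm across, 41 mm steel bezel), 75 mm above the table. Slot 13 x 5.2 mm, 30 mm deep, long side along this point's x, which turns with the plug (at rest: the unit's x, front to back); z up. The mouth is bevelled 2.2 mm all round. 3 sticky pins, 9-20 mm deep: straight push up to 25 N, about half if twisted +-0.08 rad to and fro.
- red_key: The laser's key, red head, 61 mm long, 40 g. Origin at the blade tip; z along the blade up to the head; x across the width. Blade 11 x 3.5 x 26 mm, tapered tip; collar 21 x 9 x 5 mm above it; head 30 mm (x) x 9 mm (y) x 30 mm (z 31 to 61 mm). Symmetrical, fits either way round. Starts upright in any slot of the stand. Grip the head across its 9 mm (y).
- red_key_shoulder (a point): Underside of the red key's collar, on its axis, 26 mm above the blade tip. It meets the plug face when the key is fully home. Same axes as the key.
- red_key_grip (a point): Place to grip the red key: on its axis, 50 mm above the blade tip, 24 mm above the shoulder, in the head. Same axes as the key.
- black_key: A twin of the red key for other equipment: same shape and size, only the head is black. Origin at the blade tip, z up toward the head, x across the blade's 11 mm width. Stays in the stand.
- yellow_key: A twin of the red key for other equipment: same shape and size, only the head is yellow. Origin at the blade tip, z up toward the head, x across the blade's 11 mm width. Stays in the stand.
- key_stand: Fixed dark wooden block, 58 x 170 mm foot, 36 mm high. Origin under its centre, y along the row. Three slots 5.5 x 13.5 mm at y -50, 0 and +50 mm; each holds a key by its collar, loosely, blade down, head up (head from z 41 to 71 mm), key width along the row.
- vial: Small stoppered glass bottle, 38 mm across, 70 mm high, standing near the unit; origin under its centre. Leave it alone.

How it is judged (in metres and radians):
On the way, in this order (a step that is already met when the one before it is completed fails the run):
1. the power dial is at its anticlockwise end stop (value of joint dial below 0.08 rad and distance between red_key_shoulder and keyway above 0.03 m), for 0.2 s.
2. the red key is fully home in the key switch, the switch not yet turned, the dial still at minimum (z of red_key_shoulder in the frame of keyway between -0.004 and 0.003 m and horizontal distance between red_key_shoulder and keyway below 0.004 m and angle between red_key's own z axis and vertical below 0.12 rad and angle between the x axis of red_key and the x axis of keyway, either way round below 0.35 rad and value of joint lock below 0.3 rad and value of joint dial below 0.08 rad), for 0.2 s.
At the end, for the whole second after the job is handed in: The gripper holds the red key (over 2 N), which is fully home in the key switch (collar within 3 mm of the plug face and 4 mm of its axis, upright within 0.12 rad), the plug is held turned clockwise at least 1.40 of its 1.57 rad, and the dial is within 0.08 rad of its anticlockwise end stop (value of joint lock above 1.4 rad and z of red_key_shoulder in the frame of keyway between -0.004 and 0.003 m and horizontal distance between red_key_shoulder and keyway below 0.004 m and angle between red_key's own z axis and vertical below 0.12 rad and angle between the x axis of red_key and the x axis of keyway, either way round below 0.35 rad and value of joint dial below 0.08 rad and contact force between the fingers and red_key above 2 N); the arm keeps its last pose, push and grip.
It fails at once if the switch is turned before the key is fully home (value of joint lock above 0.35 rad and z of red_key_shoulder in the frame of keyway above 0.005 m).
It fails at once if the key is forced: the contact forces between it and the unit add up to over 100 N (contact force between red_key and laser_unit above 100 N).
It fails at once if the black key is moved by more than 15 mm (distance of black_key from where it was at the start of the episode above 0.015 m).
It fails at once if the yellow key is moved by more than 15 mm (distance of yellow_key from where it was at the start of the episode above 0.015 m).
It fails at once if the small glass bottle is pushed more than 20 mm or tipped (distance of vial from where it was at the start of the episode above 0.02 m or angle between vial's own z axis and vertical above 0.35 rad).
It also fails if it takes over 67 s, if anything falls off the work surface, if the arm or the gripper's body presses on something with over 40 N, if the wrist force passes 120 N, or if a joint passes its speed limit or range.

ROBOT

A 6-joint arm with a two-finger parallel gripper is mounted at the origin on the work surface; the furniture and walls round the work are solid. World frame = base frame: x ahead of the robot, y to its left, z up, the work surface at z = 0. Lengths are in m, angles in degrees, forces in N, time in s.
With the tool pointing down it reaches from about 0.4 to 0.825 m from the base axis. Payload 7 kg.
Tool frame: the origin (TCP) lies midway between the tips of the shut fingers; the grasp point (between the pads) lies 19 mm behind it; z points along the fingers, y is the line along which they close (so a half turn about z gives the same grasp; the last joint's range is limited). The gripper opens to 88 mm and grips with 3 to 60 N. Pads are 19 mm wide; open, the fingers measure 130 mm over their backs; the gripper's body (78 mm by 193 mm) begins 47 mm behind the grasp point.
Start: joints at [83.256, 20.546, 0.682, 0, -70.136, -16.507], TCP at [0.266, 0.62, 0.227] pointing down, gripper open.
Joint ranges: [-176.03, 176.03], [-82.01, 121.73], [-58.28, 71.71], [-173.87, 95.51], [-174.79, -0.11], [-173.66, 173.66]. Speed limits (degrees/s): [136.94, 136.94, 172.46, 180, 180, 180].

INTERFACE

Orientations are given as [roll, pitch, yaw] about the fixed x, y, z axes, in that order (R = Rz(yaw) Ry(pitch) Rx(roll)).
In Python, from plant import r gives the robot as it stands.
- The arm moves only by the tool carry_out, never from a script. Its argument "deltas" is a list of rows, each a list of 3 entries, a list of its own where there are three numbers: the opening, from 0 (shut) to 1 (fully open), then the shift along the tool's x, y, z in mm, then the turn, a rotation vector about the tool's x, y, z in rad. In form: [[gripper, [tx, ty, tz], [rx, ry, rz]], ...]. A call has 1 to 12 rows; each row is the pose to reach, as a shift and turn from the pose commanded when the call began, along the tool's axes at that moment; what a row does not reach only later rows make up. A row lasts 1/10 s, in which the tool goes at most 50 mm and 8.59 degrees, less where a joint would pass 70% of its speed; a pose out of reach is approached as far as the arm can. A call with a gripper value outside its range is refused whole. The fingers move at their own pace and stop on an object; "squeeze" is the grip in N (left out, the last holds). Time passes only in rows, so rows that repeat a pose let the fingers close. It gives the time, the measured TCP pose, the force, the opening and the grip force at its end, in the units of the state.
- r.get_state(): the state, without advancing time (a new reading comes with each control period).
- r.capture(name): name is "side" or "top"; returns (picture, depth): 400x640x3 uint8, red, green, blue; 400x640 float32, m along the optical axis (not along the pixel's ray), 0 where there is no reading.
- r.get_calibration(name): a dict with "fov_y" (degrees; the focal length in pixels is half the picture's height over the tangent of half this angle, whatever the lens; pixels are square), "cx", "cy" (the principal point, pixels), "view" (4x4, takes a point from world to camera coordinates). Camera axes: x right, y down, z forward; pixel columns grow to the right and rows downward; lengths in m; the calibration is good to about 2 mm. A picture is of the moment at which its call begins. get_calibration takes no time and is no camera call.
- r.close_job(): hands the job in; it is judged then, once.
The state is a dict: "time_s": time; "joints": joint angles; "qd": joint speeds; "joint_torque": joint torques, N m; "tcp_pos": TCP position; "eef_rot": TCP orientation; "contact_force": force on the tool from outside, world axes, zero at the start; "moment": the same for the moment, N m; "gripper_width": finger opening in m; "gripper_force": force on a finger pad.
Only numpy, scipy, OpenCV 4.12 (cv2) and the standard library are available. Lean on these libraries where they do the work, as an engineer would, in place of code of your own. Each camera call takes 0.05 s, during which the arm holds its last target. There are 200 camera calls.

## Working session

There is one attempt and no reset: what is moved stays moved. The work goes in short steps, Python scripts to look and compute and a tool call to move; the robot and the scene stay as the last step left them, time stands still between calls to the robot, and variables do not carry over. Pictures are saved under pics/ and viewed, at most 10 in all, crops included, and the job is handed in when it is done.

Besides the shell and the picture viewer there is one more tool, called after "Request:" as name(argument=value, ...) on one line, values as JSON. carry_out: Moves the arm, as the interface text tells. Its arguments: {"type":"object","properties":{"deltas":{"type":"array"},"squeeze":{"type":"number"}},"required":["deltas"]}

```bash
mkdir -p pics; cat > h.py <<'E'
import numpy as np, cv2
from plant import r
def shot(n,f):
    p,d=r.capture(n); np.savez(f'/tmp/{f}.npz',p=p,d=d); cv2.imwrite(f'pics/{f}.png',p[:,:,::-1]); return p,d
def load(f):
    z=np.load(f'/tmp/{f}.npz'); return z['p'],z['d']
def cal(n):
    c=r.get_calibration(n); return 200/np.tan(np.radians(c['fov_y'])/2),c['cx'],c['cy'],np.array(c['view'])
def ray(n,u,v):
    f,cx,cy,V=cal(n); R,t=V[:3,:3],V[:3,3]
    return -R.T@t, R.T@np.array([(u-cx)/f,(v-cy)/f,1])
def plane(n,u,v,z):
    o,d=ray(n,u,v); return o+d*(z-o[2])/d[2]
def cloud(n,d):
    f,cx,cy,V=cal(n); v,u=np.mgrid[:400,:640]
    P=np.stack([(u-cx)/f*d,(v-cy)/f*d,d],-1); return (P-V[:3,3])@V[:3,:3]
def proj(n,P):
    f,cx,cy,V=cal(n); q=V[:3,:3]@np.array(P)+V[:3,3]; return f*q[0]/q[2]+cx,f*q[1]/q[2]+cy
E
python3 - <<'E'
from h import *
for n in('side','top'):
    shot(n,n+'0'); print(n,cal(n),r.get_calibration(n))
print(r.get_state())
E
```

```text
side (np.float64(514.3424886530765), 330.8709285257232, 185.36649992063371, array([[-0.99422542, -0.10632378,  0.01452854,  0.54424906],
       [-0.0778551 ,  0.6214976 , -0.77953788,  0.08453496],
       [ 0.07385396, -0.7761675 , -0.62618656,  1.14952032],
       [ 0.        ,  0.        ,  0.        ,  1.        ]])) {'fov_y': 42.49673813579885, 'cx': 330.8709285257232, 'cy': 185.36649992063371, 'view': array([[-0.99422542, -0.10632378,  0.01452854,  0.54424906],
       [-0.0778551 ,  0.6214976 , -0.77953788,  0.08453496],
       [ 0.07385396, -0.7761675 , -0.62618656,  1.14952032],
       [ 0.        ,  0.        ,  0.        ,  1.        ]])}
top (np.float64(367.61796156284817), 319.6367684468193, 198.64085810819842, array([[ 0.02842839, -0.99959123,  0.00303323,  0.03333986],
       [-0.98216829, -0.02849678, -0.18583162,  0.56151492],
       [ 0.1858421 ,  0.00230375, -0.98257692,  0.84101292],
       [ 0.        ,  0.        ,  0.        ,  1.        ]])) {'fov_y': 57.09618874812244, 'cx': 319.6367684468193, 'cy': 198.64085810819842, 'view': array([[ 0.02842839, -0.99959123, 
[... 199 characters left out ...]
        ]])}
{'time_s': 0.1, 'joints': array([ 8.32543056e+01,  2.05888175e+01,  6.39386783e-01, -1.70392672e-02,
       -7.01364603e+01, -1.65061748e+01]), 'qd': array([ 0.02372825, -0.09812872,  0.06213689,  0.05874621, -0.00338318,
       -0.05631379]), 'joint_torque': array([-1.14651382e-03, -5.84164560e+01,  2.93751097e+01,  7.01535836e+00,
        1.02176482e-02, -4.87190653e-05]), 'tcp_pos': array([0.26633662, 0.6197589 , 0.22570456]), 'eef_rot': array([ 1.79913097e+02, -9.04671607e-03, -2.32576639e+01]), 'contact_force': array([-0.17297513, -0.08536426, -0.18283427]), 'moment': array([-0.01482688,  0.01112815,  0.03549138]), 'gripper_force': 0.0, 'gripper_width': 0.08767578318220742}
```

View pics/top0.png

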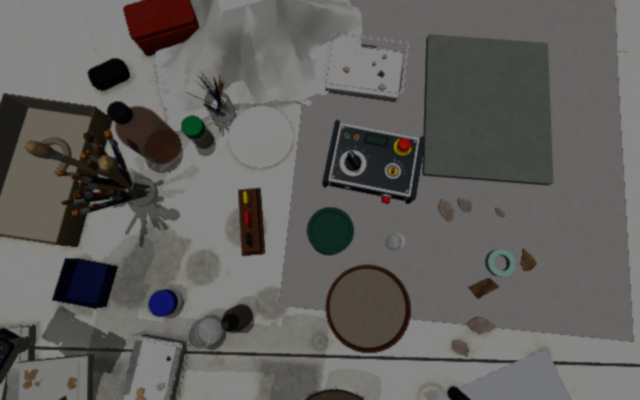

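View pics/side0.png

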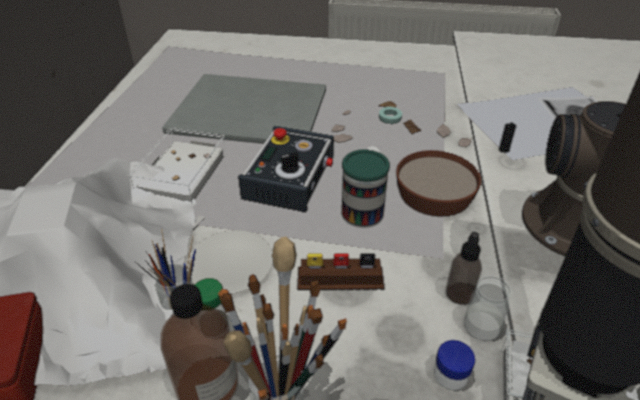

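Top: unit about (372,160), dial (352,161), switch (393,171), stand (250,221) with red key in the middle, vial (395,242), a tall green can (330,231) nearby. Zooming for accuracy.

```bash
python3 - <<'E'
from h import *
p,d=load('top0'); 
def br(a): return cv2.convertScaleAbs(a,alpha=1.9)
a=cv2.resize(br(p[115:210,320:430]),None,fx=6,fy=6,interpolation=cv2.INTER_CUBIC)
cv2.imwrite('pics/top_unit.png',a[:,:,::-1])
ps,ds=load('side0')
b=cv2.resize(br(ps[120:215,235:345]),None,fx=6,fy=6,interpolation=cv2.INTER_CUBIC)
cv2.imwrite('pics/side_unit.png',b[:,:,::-1])
for n,im,dd in(('top',p,d),('side',ps,ds)):
    hsv=cv2.cvtColor(im,cv2.COLOR_RGB2HSV); C=cloud(n,dd)
    for nm,m in(('red',((hsv[...,0]<6)|(hsv[...,0]>174))&(hsv[...,1]>170)&(hsv[...,2]>70)),('yel',(hsv[...,0]>20)&(hsv[...,0]<33)&(hsv[...,1]>140)&(hsv[...,2]>70))):
        k,l,s,c=cv2.connectedComponentsWithStats(m.astype(np.uint8))
        for i in range(1,k):
            if s[i,4]>=12: print(n,nm,s[i],c[i].round(1),np.nanmedian(C[l==i],0).round(3))
# objects height near
C=cloud('top',d)
for u,v in((352,161),(393,171),(250,221),(330,231),(395,242),(372,140),(249,241),(248,217),(246,198)): print(u,v,C[v,u].round(3))
E
```

```text
top red [124   4  16  22 148] [130.9  14.1] [1.022 0.549 0.087]
top red [142  11   9   8  22] [146.   16.1] [1.017 0.51  0.088]
top red [152  10   4   6  15] [153.6  12.4] [1.03  0.491 0.087]
top red [181  18   8   4  14] [185.1  19.7] [1.011 0.407 0.088]
top red [158  22  10   7  28] [161.9  25.6] [0.992 0.465 0.088]
top red [129  24   7  10  19] [132.3  28.2] [0.983 0.539 0.087]
top red [398 138  13  13 117] [404.1 143.9] [ 0.691 -0.148  0.093]
top red [382 197   8   6  39] [385.2 199.3] [ 0.565 -0.111  0.044]
top red [244 212   4  12  40] [245.8 217.2] [0.508 0.222 0.07 ]
top yel [394 139  18  16  94] [400. 149.] [ 0.683 -0.139  0.07 ]
top yel [388 167   5   8  22] [389.5 170.7] [ 0.629 -0.117  0.074]
top yel [394 168   4   7  21] [395.5 170.9] [ 0.629 -0.13   0.074]
top yel [243 191   5  13  51] [244.7 197.1] [0.556 0.228 0.069]
side red [275 129  11  10  89] [279.8 133.1] [ 0.689 -0.139  0.092]
side red [327 158   5   7  28] [329.2 161.3] [ 0.564 -0.104  0.044]
side red [333 254  16  12 125] [340.6 259.6] [0.506 0.228 0.059]
side red [   0  293   34   92 1807] [ 12.  331.1] [1.001 0.463 0.088]
side red [  0 379  20  21 204] [  9.3 392. ] [0.967 0.549 0.059]
side yel [271 135  18  10  90] [280.1 140.4] [ 0.687 -0.139  0.07 ]
side yel [307 254  16  12 148] [314.4 259.5] [0.555 0.234 0.059]
352 161 [ 0.641 -0.023  0.108]
393 171 [ 0.631 -0.126  0.068]
250 221 [0.503 0.218 0.038]
330 231 [0.474 0.025 0.139]
395 242 [ 0.459 -0.13   0.067]
372 140 [ 0.708 -0.075  0.069]
249 241 [0.452 0.211 0.068]
248 217 [0.509 0.218 0.066]
246 198 [0.554 0.225 0.07 ]
```

View pics/top_unit.png

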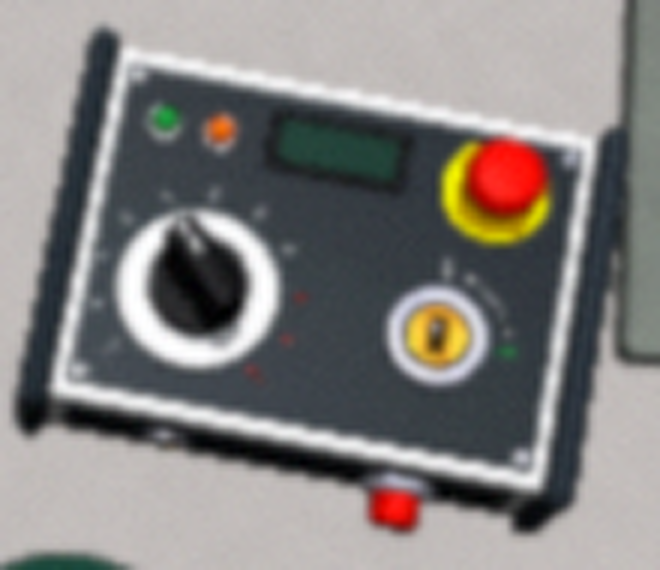

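View pics/side_unit.png

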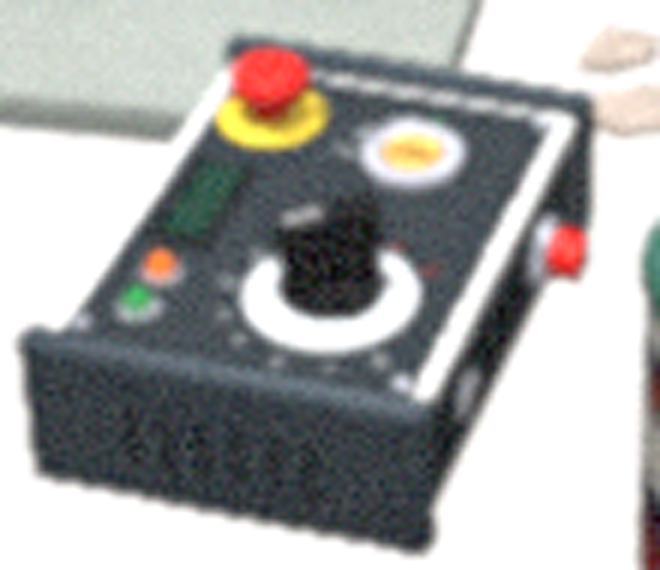

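Top crop: switch centre at (437,335), dial bar with its pointer up-left (185,222)→(207,325), so v is about 1.9 rad; trim corners are clear. The side crop shows the same. Now measuring switch, dial and keys.

```bash
python3 - <<'E'
from h import *
from scipy.optimize import least_squares
def tri(a,b):
    o1,d1=ray('top',*a); o2,d2=ray('side',*b)
    s=np.linalg.lstsq(np.c_[d1,-d2],o2-o1,rcond=None)[0]; A=o1+d1*s[0];B=o2+d2*s[1]; return ((A+B)/2).round(4),round(np.linalg.norm(A-B),4)
p,d=load('top0'); ps,ds=load('side0')
def comp(im,box,f):
    u0,v0,u1,v1=box; hsv=cv2.cvtColor(im,cv2.COLOR_RGB2HSV)[v0:v1,u0:u1]; m=f(hsv.astype(int)); y,x=np.nonzero(m); return x.mean()+u0,y.mean()+v0,len(x)
yl=lambda h:(h[...,0]>14)&(h[...,0]<36)&(h[...,1]>90)&(h[...,2]>50)
t=comp(p,(383,162,403,180),yl); s=comp(ps,(292,138,316,152),yl); print('switch',t,s,tri(t[:2],s[:2]),plane('top',*t[:2],.075),plane('side',*s[:2],.075))
# white ring/bezel: bright low sat -> outer ring centroid filled
for nm,n,im,box,z in(('dialring','top',p,(337,147,369,178),.069),('bezel','top',p,(382,160,404,182),.073)):
    u0,v0,u1,v1=box; g=cv2.cvtColor(im,cv2.COLOR_RGB2GRAY)[v0:v1,u0:u1]; m=(g>85).astype(np.uint8)
    c=max(cv2.findContours(m,cv2.RETR_EXTERNAL,cv2.CHAIN_APPROX_NONE)[0],key=len); (x,y),(a,b),_=cv2.fitEllipse(c); print(nm,x+u0,y+v0,a,b,plane(n,x+u0,y+v0,z).round(4))
cr=np.array([[127,52],[595,142],[540,487],[60,390]])/6-.42+[320,115]
W=np.array([plane('top',*q,.0685)[:2] for q in cr]); print(W.round(4))
for a,b in((1,0),(2,3),(3,0),(2,1)): 
    e=W[b]-W[a]; print(np.degrees(np.arctan2(e[1],e[0])).round(2),np.linalg.norm(e).round(4))
red=lambda h:((h[...,0]<7)|(h[...,0]>173))&(h[...,1]>120)&(h[...,2]>40)
bar=[plane('top',*(np.array(q)/6-.42+[320,115]),.112) for q in((185,222),(203,250))]
e=bar[1]-bar[0]; print('pointer',bar,np.degrees(np.arctan2(-e[1],-e[0])))
C=cloud('top',d)
m=(C[...,2]>.098)&(C[...,2]<.13)&(abs(C[...,0]-.64)<.04)&(abs(C[...,1]+.02)<.04); P=C[m][:,:2]; print('dialtop',m.sum(),P.mean(0)); w,v=np.linalg.eigh(np.cov(P.T)); print(w**.5*3.46,np.degrees(np.arctan2(v[1,1],v[0,1])))
for nm,x,y in(('yel',.555,.228),('red',.507,.22),('blk',.452,.21)):
    m=(C[...,2]>.06)&(abs(C[...,0]-x)<.02)&(abs(C[...,1]-y)<.02); P=C[m]; print(nm,m.sum(),P.mean(0).round(4),np.median(P[:,2]).round(4)); 
cam=C
m=(C[...,2]>.03)&(C[...,2]<.045)&(abs(C[...,0]-.5)<.11)&(abs(C[...,1]-.22)<.05)
rc=cv2.minAreaRect((C[m][:,:2]*1000).astype(np.float32)); print('stand',rc)
# tall things
for zz,x0,x1,y0,y1 in((.1,.35,.75,-.25,.35),):
    m=((C[...,2]>zz)&(C[...,0]>x0)&(C[...,0]<x1)&(C[...,1]>y0)&(C[...,1]<y1)).astype(np.uint8)
    k,l,s,c=cv2.connectedComponentsWithStats(m)
    for i in range(1,k):
        if s[i,4]>8: Q=C[l==i]; print('tall',Q.min(0).round(3),Q.max(0).round(3))
E
```

```text
switch (np.float64(392.4375), np.float64(170.475), 80) (np.float64(303.10526315789474), np.float64(144.8684210526316), 38) (array([ 0.63  , -0.124 ,  0.0728]), np.float64(0.0013)) [ 0.63007628 -0.12365854  0.075     ] [ 0.6288712  -0.12059289  0.075     ]
dialring 352.4699001312256 162.53432178497314 23.61441993713379 23.99671745300293 [ 0.6488 -0.0278  0.069 ]
bezel 392.3008632659912 170.43023109436035 14.736299514770508 15.38887882232666 [ 0.6307 -0.1237  0.073 ]
[[ 0.7493  0.0024]
 [ 0.7159 -0.1905]
 [ 0.5706 -0.1654]
 [ 0.6048  0.0268]]
80.17 0.1958
79.93 0.1952
-9.56 0.1466
-9.79 0.1474
pointer [array([ 0.66238231, -0.01899525,  0.112     ]), array([ 0.65130658, -0.02609174,  0.112     ])] 32.64867343581847
dialtop 119 [ 0.64635882 -0.02634199]
[0.01479483 0.04039488] -144.9985972249901
yel 54 [0.5563 0.2276 0.0684] 0.0692
red 52 [0.5072 0.2215 0.0685] 0.069
blk 50 [0.4574 0.2151 0.0684] 0.0686
stand ((507.41961669921875, 222.16412353515625), (156.154296875, 44.803958892822266), 7.312672138214111)
tall [0.699 0.334 0.1  ] [0.741 0.35  0.107]
tall [ 0.629 -0.042  0.102] [ 0.665 -0.011  0.114]
tall [ 0.394 -0.025  0.134] [0.526 0.075 0.931]
```

```bash
cat >> h.py <<'E'
import sys
from scipy.spatial.transform import Rotation as Ro
def delta(frm,to):
    "frm,to: x,y,z,yaw_deg (tool down) -> tool shift mm, turn rz"
    R=Ro.from_euler('xyz',[180,0,frm[3]],degrees=True).as_matrix()
    return (R.T@(np.array(to[:3])-frm[:3])*1000).round(1), round(np.radians(frm[3]-to[3]),3)
E
python3 - <<'E'
from h import *
a=(.266,.62,.227,-23.26); b=(.647,-.027,.24,-145); c=(.647,-.027,.086,-145); print(delta(a,b),delta(b,c))
E
```

```text
(array([605.5, 444. , -13. ]), np.float64(2.125)) (array([  0.,  -0., 154.]), np.float64(0.0))
```

Request:
carry_out(deltas=[[0.6,[605.5,444,-13],[0,0,2.125]],[0.6,[605.5,444,-13],[0,0,2.125]],[0.6,[605.5,444,-13],[0,0,2.125]],[0.6,[605.5,444,-13],[0,0,2.125]],[0.6,[605.5,444,-13],[0,0,2.125]],[0.6,[605.5,444,-13],[0,0,2.125]],[0.6,[605.5,444,-13],[0,0,2.125]],[0.6,[605.5,444,-13],[0,0,2.125]],[0.6,[605.5,444,-13],[0,0,2.125]],[0.6,[605.5,444,-13],[0,0,2.125]],[0.6,[605.5,444,-13],[0,0,2.125]],[0.6,[605.5,444,-13],[0,0,2.125]]], squeeze=20)

```text
time_s: 1.3
tcp_pos: [0.5714, 0.1013, 0.2369]
eef_rot: [180.0, -0.0, -126.7]
contact_force: [0.2, 0.8, -0.2]
gripper_width: 0.053
gripper_force: 0.0
```

```bash
python3 - <<'E'
from h import *
s=r.get_state(); a=(*s['tcp_pos'],s['eef_rot'][2]); print(s['joints'],s['qd'])
print(delta(a,(.647,-.027,.24,-145)))
E
```

```text
[ 2.93445156e+01  1.13125280e+01 -1.07003873e+01 -8.14360521e-03
 -6.79963219e+01 -6.60681995e+01] [-52.86842251  14.96174399  19.93536769   0.10829646  -4.924643
 -32.65666571]
(array([  57.6, -137.3,   -3.1]), np.float64(0.319))
```

Request:
carry_out(deltas=[[0.6,[57.6,-137.3,-3],[0,0,0.319]],[0.6,[57.6,-137.3,-3],[0,0,0.319]],[0.6,[57.6,-137.3,-3],[0,0,0.319]],[0.6,[57.6,-137.3,-3],[0,0,0.319]],[0.6,[57.6,-137.3,-3],[0,0,0.319]],[0.6,[57.6,-137.3,-3],[0,0,0.319]],[0.6,[57.6,-137.3,-3],[0,0,0.319]]])

```text
time_s: 2.0
tcp_pos: [0.6469, -0.0235, 0.2401]
eef_rot: [180.0, 0.0, -144.6]
contact_force: [0.3, 0.5, 0.0]
gripper_width: 0.0524
gripper_force: 0.0
```

```bash
python3 - <<'E'
from h import *
s=r.get_state(); a=(*s['tcp_pos'],s['eef_rot'][2]); print(a)
print(delta(a,(.647,-.027,.086,-145)))
E
```

```text
(np.float64(0.6468917152770138), np.float64(-0.023516778621072165), np.float64(0.24009837589851027), np.float64(-144.57196984878533))
(array([  1.9,  -2.9, 154.1]), np.float64(0.007))
```

Request:
carry_out(deltas=[[0.6,[2,-3,40],[0,0,0.007]],[0.6,[2,-3,80],[0,0,0.007]],[0.6,[2,-3,110],[0,0,0.007]],[0.6,[2,-3,120],[0,0,0.007]],[0.6,[2,-3,120],[0,0,0.007]],[0.6,[2,-3,120],[0,0,0.007]]])

```text
time_s: 2.6
tcp_pos: [0.6484, -0.0275, 0.1217]
eef_rot: [-179.9, 0.1, -145.0]
contact_force: [-0.4, -0.2, 0.5]
gripper_width: 0.0525
gripper_force: 0.0
```

```bash
python3 - <<'E'
from h import *
s=r.get_state(); a=(*s['tcp_pos'],s['eef_rot'][2]); print(a,s['contact_force'],s['qd'])
print(delta(a,(.647,-.027,.086,-145)))
p,d=shot('side','side1')
b=cv2.resize(cv2.convertScaleAbs(p[60:215,225:375],alpha=1.9),None,fx=4,fy=3.8,interpolation=cv2.INTER_CUBIC)
cv2.imwrite('pics/side1c.png',b[:,:,::-1])
E
```

```text
(np.float64(0.6484366092602626), np.float64(-0.027533542055019438), np.float64(0.12173486601908495), np.float64(-144.98552619843358)) [-0.40631054 -0.15624898  0.49027528] [-0.38823677 -0.72623961  0.69960957  0.01233572  0.12278309 -0.01985358]
(array([ 0.9,  1.3, 35.7]), np.float64(0.0))
```

View pics/side1c.png

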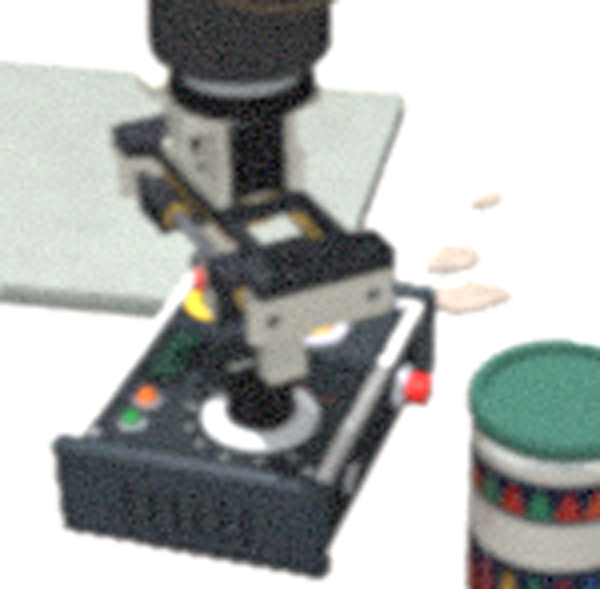

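The gripper straddles the dial, one finger at crop (285,345) in front of the bar. Descend and close.

Request:
carry_out(deltas=[[0.6,[1,1,15],[0,0,0]],[0.6,[1,1,30],[0,0,0]],[0.6,[1,1,35],[0,0,0]],[0.6,[1,1,35],[0,0,0]],[0.0,[1,1,35],[0,0,0]],[0.0,[1,1,35],[0,0,0]],[0.0,[1,1,35],[0,0,0]],[0.0,[1,1,35],[0,0,0]],[0.0,[1,1,35],[0,0,0]],[0.0,[1,1,35],[0,0,0]]], squeeze=20)

```text
time_s: 3.65
tcp_pos: [0.6462, -0.0281, 0.0851]
eef_rot: [-180.0, 0.0, -145.1]
contact_force: [0.4, -0.8, 1.8]
gripper_width: 0.014
gripper_force: 20.0
```

Request:
carry_out(deltas=[[0,[0,0,0],[0,0,-0.14]],[0,[0,0,0],[0,0,-0.28]],[0,[0,0,0],[0,0,-0.42]],[0,[0,0,0],[0,0,-0.56]],[0,[0,0,0],[0,0,-0.7]],[0,[0,0,0],[0,0,-0.84]],[0,[0,0,0],[0,0,-0.98]],[0,[0,0,0],[0,0,-1.12]],[0,[0,0,0],[0,0,-1.24]],[0,[0,0,0],[0,0,-1.34]],[0,[0,0,0],[0,0,-1.42]],[0,[0,0,0],[0,0,-1.42]]])

```text
time_s: 4.85
tcp_pos: [0.6472, -0.0285, 0.0851]
eef_rot: [-179.9, -0.1, -63.5]
contact_force: [4.7, -3.5, -2.1]
gripper_width: 0.0135
gripper_force: 20.0
```

```bash
python3 -c "
from h import *
s=r.get_state();print(s['contact_force'],s['moment'],s['eef_rot'],s['tcp_pos'],s['gripper_width'])"
```

```text
[ 4.71406502 -3.50788562 -2.1092768 ] [-1.21772848 -1.63588537  0.0385692 ] [-1.79912569e+02 -7.86570980e-02 -6.35350521e+01] [ 0.64721637 -0.02845124  0.08511722] 0.013545382023836688
```

Request:
carry_out(deltas=[[0,[0,0,0],[0,0,-0.06]],[0,[0,0,0],[0,0,-0.12]],[0,[0,0,0],[0,0,-0.18]],[0,[0,0,0],[0,0,-0.22]],[0,[0,0,0],[0,0,-0.22]]])

```text
time_s: 5.35
tcp_pos: [0.6472, -0.0282, 0.0851]
eef_rot: [-179.9, -0.1, -51.1]
contact_force: [4.1, -1.9, -2.7]
gripper_width: 0.0148
gripper_force: 21.0
```

```bash
python3 -c "
from h import *
s=r.get_state();print(s['contact_force'],s['moment'],s['eef_rot'],s['tcp_pos'],s['gripper_width'])"
```

```text
[ 4.05581075 -1.9385245  -2.69230342] [-0.96360084 -1.87097547 -0.57073245] [-1.79908178e+02 -7.25902382e-02 -5.11071234e+01] [ 0.64716737 -0.02815256  0.08512405] 0.014794003023172518
```

Moment shows the end stop is reached. Release, rise, go to the red key.

```bash
python3 - <<'E'
from h import *
a=(.6472,-.0282,.0851,-51.1);b=(.507,.222,.185,7.2)
print(delta(a,b))
E
```

```text
(array([-282.8,  -48. ,  -99.9]), np.float64(-1.018))
```

Request:
carry_out(deltas=[[0.6,[0,0,0],[0,0,0]],[0.6,[0,0,0],[0,0,0]],[0.6,[0,0,0],[0,0,0]],[0.6,[0,0,0],[0,0,0]],[0.6,[0,0,-30],[0,0,0]],[0.6,[0,0,-70],[0,0,0]],[0.6,[0,0,-100],[0,0,0]],[0.6,[0,0,-100],[0,0,0]],[0.6,[0,0,-100],[0,0,0]]])

```text
time_s: 6.25
tcp_pos: [0.6461, -0.0277, 0.1858]
eef_rot: [-179.9, -0.0, -51.1]
contact_force: [0.5, -0.4, -1.3]
gripper_width: 0.0526
gripper_force: 0.0
```

Request:
carry_out(deltas=[[0.6,[-281,-48,0],[0,0,-1.018]],[0.6,[-281,-48,0],[0,0,-1.018]],[0.6,[-281,-48,0],[0,0,-1.018]],[0.6,[-281,-48,0],[0,0,-1.018]],[0.6,[-281,-48,0],[0,0,-1.018]],[0.6,[-281,-48,0],[0,0,-1.018]],[0.6,[-281,-48,0],[0,0,-1.018]],[0.6,[-281,-48,0],[0,0,-1.018]],[0.6,[-281,-48,0],[0,0,-1.018]],[0.6,[-281,-48,0],[0,0,-1.018]],[0.6,[-281,-48,0],[0,0,-1.018]],[0.6,[-281,-48,0],[0,0,-1.018]]])

```text
time_s: 7.45
tcp_pos: [0.5071, 0.2203, 0.1848]
eef_rot: [180.0, 0.0, 7.1]
contact_force: [0.6, 0.0, -0.9]
gripper_width: 0.0527
gripper_force: 0.0
```

```bash
python3 - <<'E'
from h import *
s=r.get_state(); a=(*s['tcp_pos'],s['eef_rot'][2]); print(a,s['qd'])
print(delta(a,(.507,.222,.041,7.2)))
p,d=shot('top','top2')
b=cv2.resize(cv2.convertScaleAbs(p[115:260,210:420],alpha=2.),None,fx=3.8,fy=3.8,interpolation=cv2.INTER_CUBIC)
cv2.imwrite('pics/top2c.png',b[:,:,::-1])
C=cloud('top',d); m=(C[...,2]>.098)&(C[...,2]<.12)&(abs(C[...,0]-.647)<.03)&(abs(C[...,1]+.027)<.03); P=C[m][:,:2]; print('dialtop',m.sum(),P.mean(0)); w,v=np.linalg.eigh(np.cov(P.T)); print(w**.5*3.46,np.degrees(np.arctan2(v[1,1],v[0,1])))
E
```

```text
(np.float64(0.5071247308138023), np.float64(0.22027405987607188), np.float64(0.18480323736609144), np.float64(7.110516488308252)) [ 0.20019827 -0.01299565  0.10020608 -0.06063406  0.07647207  0.21919049]
(array([ 1.000e-01, -1.700e+00,  1.438e+02]), np.float64(-0.002))
dialtop 115 [ 0.64625397 -0.02669526]
[0.0145738  0.04032825] 125.12364882548954
```

View pics/top2c.png

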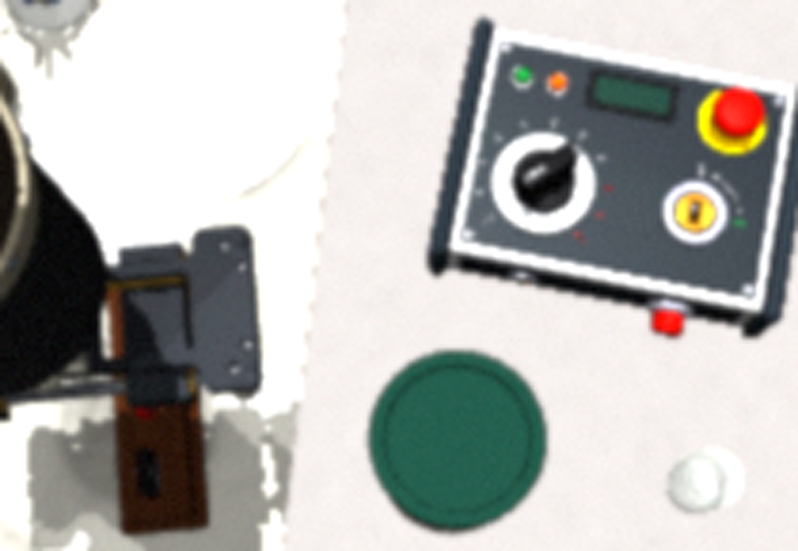

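Dial bar now at yaw 125°, i.e. turned 90°, matching v≈0. Now the key.

Request:
carry_out(deltas=[[0.6,[0,-1.7,40],[0,0,0]],[0.6,[0,-1.7,80],[0,0,0]],[0.6,[0,-1.7,110],[0,0,0]],[0.6,[0,-1.7,130],[0,0,0]],[0.6,[0,-1.7,140],[0,0,0]],[0.6,[0,-1.7,143],[0,0,0]],[0.6,[0,-1.7,143],[0,0,0]],[0.6,[0,-1.7,143],[0,0,0]]])

```text
time_s: 8.3
tcp_pos: [0.5074, 0.2231, 0.0431]
eef_rot: [-179.9, -0.1, 7.2]
contact_force: [0.5, -0.2, 1.1]
gripper_width: 0.0527
gripper_force: 0.0
```

```bash
python3 - <<'E'
from h import *
s=r.get_state(); a=(*s['tcp_pos'],s['eef_rot'][2]); print(a,s['contact_force'])
print(delta(a,(.507,.222,.041,7.2)))
p,d=shot('side','side3')
b=cv2.resize(cv2.convertScaleAbs(p[180:310,260:420],alpha=2.),None,fx=4.5,fy=4.5,interpolation=cv2.INTER_CUBIC)
cv2.imwrite('pics/side3c.png',b[:,:,::-1])
E
```

```text
(np.float64(0.5073940664496965), np.float64(0.22311706033196088), np.float64(0.04311609402308805), np.float64(7.2332023433751615)) [ 0.46421124 -0.1709605   1.12550514]
(array([-0.5,  1.1,  2.1]), np.float64(0.001))
```

View pics/side3c.png

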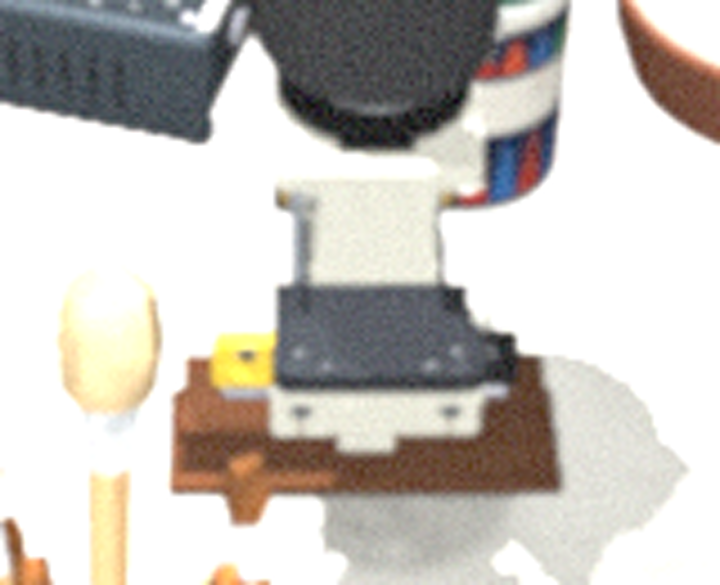

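Fingers straddle the red head, centred between yellow (245) and black (500). Close.

Request:
carry_out(deltas=[[0.6,[0,1,1],[0,0,0]],[0.0,[0,1,1],[0,0,0]],[0.0,[0,1,1],[0,0,0]],[0.0,[0,1,1],[0,0,0]],[0.0,[0,1,1],[0,0,0]],[0.0,[0,1,1],[0,0,0]],[0.0,[0,1,1],[0,0,0]],[0.0,[0,1,-20],[0,0,0]],[0.0,[0,1,-50],[0,0,0]],[0.0,[0,1,-100],[0,0,0]],[0.0,[0,1,-140],[0,0,0]],[0.0,[0,1,-140],[0,0,0]]], squeeze=50)

```text
time_s: 9.55
tcp_pos: [0.5097, 0.2235, 0.1883]
eef_rot: [-179.7, -0.5, 7.3]
contact_force: [0.5, -0.1, 0.1]
gripper_width: 0.0084
gripper_force: 50.0
```

```bash
python3 - <<'E'
from h import *
s=r.get_state(); a=(*s['tcp_pos'],s['eef_rot'][2]); print(a,s['contact_force'],s['gripper_width'])
print(delta(a,(.630,-.124,.185,-9.8)))
E
```

```text
(np.float64(0.5096849302321851), np.float64(0.22347610006700297), np.float64(0.18829822772985572), np.float64(7.288667902719737)) [ 0.46318343 -0.09522314  0.13927454] 0.008422472177782329
(array([ 75.3, 359.9,   3.3]), np.float64(0.298))
```

Request:
carry_out(deltas=[[0,[75.3,360,0],[0,0,0.298]],[0,[75.3,360,0],[0,0,0.298]],[0,[75.3,360,0],[0,0,0.298]],[0,[75.3,360,0],[0,0,0.298]],[0,[75.3,360,0],[0,0,0.298]],[0,[75.3,360,0],[0,0,0.298]],[0,[75.3,360,0],[0,0,0.298]],[0,[75.3,360,0],[0,0,0.298]],[0,[75.3,360,0],[0,0,0.298]],[0,[75.3,360,0],[0,0,0.298]],[0,[75.3,360,0],[0,0,0.298]],[0,[75.3,360,0],[0,0,0.298]]])

```text
time_s: 10.75
tcp_pos: [0.6267, -0.1247, 0.1822]
eef_rot: [-180.0, -0.0, -9.7]
contact_force: [-0.9, 0.3, 0.2]
gripper_width: 0.0085
gripper_force: 50.0
```

```bash
python3 - <<'E'
from h import *
s=r.get_state(); a=(*s['tcp_pos'],s['eef_rot'][2]); print(a,s['contact_force'],s['gripper_width'])
print(delta(a,(.630,-.124,.125,-9.8)))
E
```

```text
(np.float64(0.626691960619589), np.float64(-0.12474104334062011), np.float64(0.18218281125639785), np.float64(-9.746814403102064)) [-0.92064276  0.33575872  0.15298954] 0.008484586354123715
(array([ 3.1, -1.3, 57.2]), np.float64(0.001))
```

Request:
carry_out(deltas=[[0,[3,-1.3,20],[0,0,0]],[0,[3,-1.3,40],[0,0,0]],[0,[3,-1.3,57],[0,0,0]],[0,[3,-1.3,57],[0,0,0]],[0,[3,-1.3,57],[0,0,0]],[0,[3,-1.3,57],[0,0,0]]])

```text
time_s: 11.35
tcp_pos: [0.6308, -0.1249, 0.1263]
eef_rot: [-180.0, -0.1, -9.8]
contact_force: [0.4, 0.5, -0.4]
gripper_width: 0.0084
gripper_force: 50.0
```

```bash
python3 - <<'E'
from h import *
s=r.get_state(); a=(*s['tcp_pos'],s['eef_rot'][2]); print(a,s['contact_force'],s['qd'].round(2))
p,d=shot('side','side4'); q,_=shot('top','top4')
b=cv2.resize(cv2.convertScaleAbs(p[95:175,260:350],alpha=1.9),None,fx=7,fy=7,interpolation=cv2.INTER_CUBIC)
cv2.imwrite('pics/side4c.png',b[:,:,::-1])
t=a[:3]
R=Ro.from_euler('z',-9.8,degrees=True).as_matrix()
for nm,o in(('tip',(0,0,-.033)),('shoulderL',(-.0105,0,-.007)),('shoulderR',(.0105,0,-.007)),('headbotL',(-.015,0,-.002)),('headbotR',(.015,0,-.002))):
    P=np.array(t)+R@np.array(o); u,v=proj('side',P); print(nm,(u-260)*7,(v-95)*7)
u,v=proj('side',(.630,-.124,.075)); print('mouth',(u-260)*7,(v-95)*7)
E
```

```text
(np.float64(0.6307865150176254), np.float64(-0.12488177265737331), np.float64(0.12634241785162983), np.float64(-9.79129422029681)) [ 0.43000778  0.45242983 -0.44253333] [-0.26 -0.16  0.   -0.11  0.1   0.  ]
tip 297.0286377198761 297.3313966568529
shoulderL 325.0218340891931 237.92074049238363
shoulderR 266.05172030726146 228.00575992019165
headbotL 337.5192754322415 227.46302162916044
headbotR 253.06044999148514 213.32584490131143
mouth 299.9652454533889 343.323856533143
```

View pics/side4c.png

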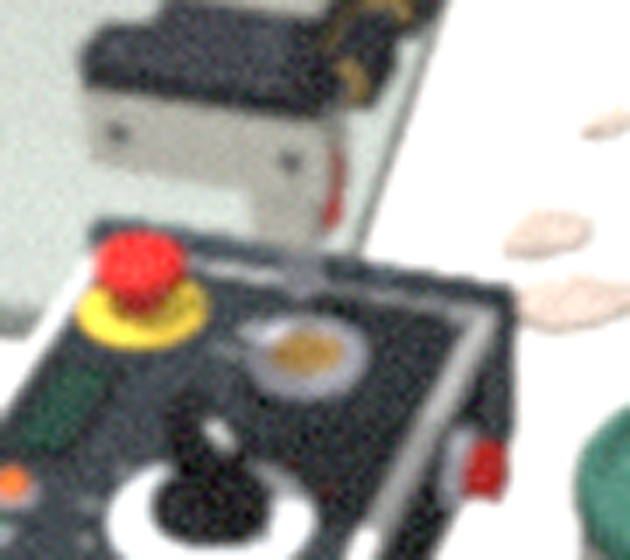

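Side: switch at crop (308,354), key collar at about (304,270) directly above it, consistent with projections after the common calibration offset (8,11 px). Descend to the mouth.

Request:
carry_out(deltas=[[0,[-0.7,-0.5,8],[0,0,0]],[0,[-0.7,-0.5,14],[0,0,0]],[0,[-0.7,-0.5,18],[0,0,0]],[0,[-0.7,-0.5,20],[0,0,0]],[0,[-0.7,-0.5,22],[0,0,0]],[0,[-0.7,-0.5,22],[0,0,0]]])

```text
time_s: 12.05
tcp_pos: [0.6293, -0.1248, 0.1026]
eef_rot: [180.0, 0.0, -9.8]
contact_force: [0.1, 0.3, 0.1]
gripper_width: 0.0091
gripper_force: 50.0
```

```bash
python3 -c "
from h import *
s=r.get_state();print(s['contact_force'],s['moment'],s['eef_rot'],s['tcp_pos'],s['gripper_width'])"
```

```text
[0.08093753 0.31735816 0.10550214] [-0.02791802 -0.00435701 -0.00206158] [ 1.79993126e+02  2.38159910e-02 -9.84707571e+00] [ 0.62929727 -0.1247511   0.10262614] 0.009117032790575791
```

Request:
carry_out(deltas=[[0,[0.4,-0.4,1],[0,0,0]],[0,[0.4,-0.4,2],[0,0,0]],[0,[0.4,-0.4,3],[0,0,0]],[0,[0.4,-0.4,4],[0,0,0]],[0,[0.4,-0.4,4],[0,0,0]]])

```text
time_s: 12.55
tcp_pos: [0.6297, -0.1243, 0.0988]
eef_rot: [180.0, 0.0, -9.8]
contact_force: [0.6, 0.4, -0.4]
gripper_width: 0.0087
gripper_force: 50.0
```

```bash
python3 -c "
from h import *
s=r.get_state();print(s['contact_force'],s['moment'],s['eef_rot'],s['tcp_pos'],s['gripper_width'])"
```

```text
[ 0.63213592  0.42477448 -0.40865498] [-0.00406496 -0.02839296 -0.00698046] [ 1.79999901e+02  1.19842896e-02 -9.84634419e+00] [ 0.62974813 -0.12434756  0.0987881 ] 0.008685673972212132
```

Request:
carry_out(deltas=[[0,[0,0,1],[0,0,0.08]],[0,[0,0,2],[0,0,-0.08]],[0,[0,0,3],[0,0,0.08]],[0,[0,0,4],[0,0,-0.08]],[0,[0,0,5],[0,0,0.08]],[0,[0,0,6],[0,0,-0.08]],[0,[0,0,7],[0,0,0.08]],[0,[0,0,8],[0,0,-0.08]],[0,[0,0,8],[0,0,0]]])

```text
time_s: 13.45
tcp_pos: [0.6289, -0.1244, 0.0907]
eef_rot: [180.0, 0.1, -9.4]
contact_force: [-2.4, 1.4, -0.4]
gripper_width: 0.0084
gripper_force: 50.0
```

```bash
python3 -c "
from h import *
s=r.get_state();print(s['contact_force'],s['moment'],s['eef_rot'],s['tcp_pos'],s['gripper_width'])"
```

```text
[-2.40074385  1.44651157 -0.36628775] [ 0.06785642  0.94664076 -0.00821513] [ 1.79983416e+02  9.90185765e-02 -9.43413851e+00] [ 0.62892569 -0.12436675  0.09067137] 0.008380513827865789
```

Request:
carry_out(deltas=[[0,[-0.8,0,1],[0,0,0.08]],[0,[-0.8,0,2],[0,0,-0.08]],[0,[-0.8,0,3],[0,0,0.08]],[0,[-0.8,0,4],[0,0,-0.08]],[0,[-0.8,0,5],[0,0,0.08]],[0,[-0.8,0,6],[0,0,-0.08]],[0,[-0.8,0,7],[0,0,0.08]],[0,[-0.8,0,7],[0,0,0]]])

```text
time_s: 14.25
tcp_pos: [0.6296, -0.1243, 0.0843]
eef_rot: [-180.0, -0.1, -10.3]
contact_force: [-0.0, -0.4, -0.2]
gripper_width: 0.0087
gripper_force: 50.0
```

```bash
python3 -c "
from h import *
s=r.get_state();print(s['contact_force'],s['moment'],s['eef_rot'],s['tcp_pos'],s['gripper_width'])"
```

```text
[-0.04259137 -0.40921994 -0.19350393] [-0.07462778  0.01767573  0.00299074] [-1.79991090e+02 -7.29250034e-02 -1.02955660e+01] [ 0.62963278 -0.12429367  0.08432314] 0.008660241585973134
```

Request:
carry_out(deltas=[[0,[0,0,1],[0,0,0.08]],[0,[0,0,1.5],[0,0,-0.08]],[0,[0,0,2],[0,0,0.08]],[0,[0,0,2.5],[0,0,-0.08]],[0,[0,0,3],[0,0,0]],[0,[0,0,3],[0,0,0]]])

```text
time_s: 14.85
tcp_pos: [0.6293, -0.1244, 0.0817]
eef_rot: [180.0, -0.0, -9.9]
contact_force: [-1.8, -0.1, 5.5]
gripper_width: 0.0086
gripper_force: 50.0
```

```bash
python3 -c "
from h import *
s=r.get_state();print(s['contact_force'],s['moment'],s['eef_rot'],s['tcp_pos'],s['gripper_width'])"
```

```text
[-1.80264085 -0.06022879  5.48523566] [-0.05805815  0.54369545  0.02309735] [ 1.79984001e+02 -4.55658963e-02 -9.91199093e+00] [ 0.62932713 -0.12444445  0.08174721] 0.008610233624332306
```

Request:
carry_out(deltas=[[0,[-0.3,0,0.5],[0,0,0.08]],[0,[-0.3,0,1],[0,0,-0.08]],[0,[-0.3,0,1.2],[0,0,0.08]],[0,[-0.3,0,1.2],[0,0,-0.08]],[0,[-0.3,0,1.2],[0,0,0]],[0,[-0.3,0,1.2],[0,0,0]]])

```text
time_s: 15.45
tcp_pos: [0.6291, -0.1239, 0.0801]
eef_rot: [-180.0, -0.0, -9.9]
contact_force: [0.3, 3.1, 1.1]
gripper_width: 0.0085
gripper_force: 50.0
```

```bash
python3 - <<'E'
from h import *
s=r.get_state();print(s['contact_force'],s['moment'],s['eef_rot'],s['tcp_pos'],s['gripper_width'])
p,d=shot('side','side5'); q,_=shot('top','top5')
b=cv2.resize(cv2.convertScaleAbs(p[95:175,260:350],alpha=1.9),None,fx=7,fy=7,interpolation=cv2.INTER_CUBIC)
cv2.imwrite('pics/side5c.png',b[:,:,::-1])
E
```

```text
[0.2711231  3.10720695 1.14242436] [ 1.0584475   0.02655063 -0.03764416] [-1.79971207e+02 -4.88612626e-02 -9.88812661e+00] [ 0.62914254 -0.1239093   0.08010715] 0.008478816260865966
```

View pics/side5c.png

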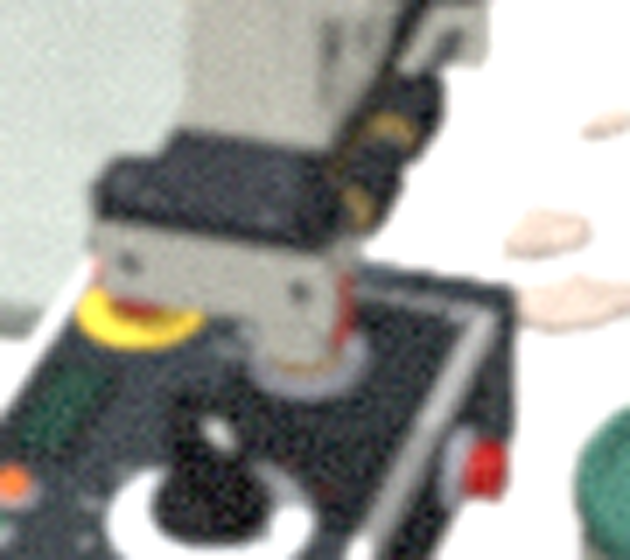

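Key is in the switch, held upright; pushing the last bit until the collar seats.

Request:
carry_out(deltas=[[0,[0,0.3,0.5],[0,0,0.08]],[0,[0,0.3,1],[0,0,-0.08]],[0,[0,0.3,1.5],[0,0,0.08]],[0,[0,0.3,1.5],[0,0,-0.08]],[0,[0,0.3,1.5],[0,0,0]],[0,[0,0.3,1.5],[0,0,0]]])

```text
time_s: 16.15
tcp_pos: [0.6291, -0.1246, 0.0798]
eef_rot: [180.0, -0.1, -9.8]
contact_force: [-3.4, 2.1, 10.7]
gripper_width: 0.0085
gripper_force: 50.0
```

```bash
python3 -c "
from h import *
s=r.get_state();print(s['contact_force'],s['moment'],s['eef_rot'],s['tcp_pos'],s['gripper_width'])"
```

```text
[-3.42876646  2.13659043 10.73373077] [0.58691634 1.2817364  0.07093064] [ 1.79987081e+02 -7.35998184e-02 -9.84378983e+00] [ 0.62911773 -0.12459697  0.0797725 ] 0.008476934060139047
```

Request:
carry_out(deltas=[[0,[-0.3,0,0.5],[0,0,0.08]],[0,[-0.3,0,0.8],[0,0,-0.08]],[0,[-0.3,0,0.8],[0,0,0.08]],[0,[-0.3,0,0.8],[0,0,-0.08]],[0,[-0.3,0,0.8],[0,0,0]],[0,[-0.3,0,0.8],[0,0,0]]])

```text
time_s: 16.75
tcp_pos: [0.6292, -0.1248, 0.0797]
eef_rot: [180.0, -0.1, -9.8]
contact_force: [-4.2, 1.1, 14.4]
gripper_width: 0.0083
gripper_force: 50.0
```

```bash
python3 -c "
from h import *
s=r.get_state();print(s['contact_force'],s['moment'],s['eef_rot'],s['tcp_pos'],s['gripper_width'])"
```

```text
[-4.15600563  1.08814463 14.37488903] [0.3320317  1.67369039 0.06524558] [ 1.79968736e+02 -1.23378343e-01 -9.82339015e+00] [ 0.62915544 -0.12477202  0.07966872] 0.00828983465551242
```

Seated: more push gives no travel. Hold briefly, then turn clockwise.

Request:
carry_out(deltas=[[0,[-0.3,0,-0.3],[0,0,0]],[0,[-0.3,0,-0.3],[0,0,0]],[0,[-0.3,0,-0.3],[0,0,0]],[0,[-0.3,0,-0.3],[0,0,0.14]],[0,[-0.3,0,-0.3],[0,0,0.28]],[0,[-0.3,0,-0.3],[0,0,0.42]],[0,[-0.3,0,-0.3],[0,0,0.56]],[0,[-0.3,0,-0.3],[0,0,0.7]],[0,[-0.3,0,-0.3],[0,0,0.8]],[0,[-0.3,0,-0.3],[0,0,0.8]]])

```text
time_s: 17.75
tcp_pos: [0.629, -0.1241, 0.0797]
eef_rot: [-179.9, -0.1, -55.8]
contact_force: [-3.2, 4.6, 12.6]
gripper_width: 0.0087
gripper_force: 50.0
```

```bash
python3 -c "
from h import *
s=r.get_state();print(s['contact_force'],s['moment'],s['eef_rot'],s['tcp_pos'],s['gripper_width'])"
```

```text
[-3.21173194  4.59330656 12.63688029] [1.45992237 1.23213624 0.03854353] [-1.79889495e+02 -8.23544456e-02 -5.57624044e+01] [ 0.6290391  -0.12409656  0.07974401] 0.008653155694234926
```

Request:
carry_out(deltas=[[0,[-0.5,0,0],[0,0,0.14]],[0,[-0.5,0,0],[0,0,0.28]],[0,[-0.5,0,0],[0,0,0.42]],[0,[-0.5,0,0],[0,0,0.56]],[0,[-0.5,0,0],[0,0,0.7]],[0,[-0.5,0,0],[0,0,0.8]],[0,[-0.5,0,0],[0,0,0.88]],[0,[-0.5,0,0],[0,0,0.92]],[0,[-0.5,0,0],[0,0,0.92]]])

```text
time_s: 18.65
tcp_pos: [0.6299, -0.1235, 0.0798]
eef_rot: [-179.8, 0.1, -108.3]
contact_force: [0.1, 3.7, 10.3]
gripper_width: 0.0088
gripper_force: 50.0
```

```bash
python3 -c "
from h import *
s=r.get_state();print(s['contact_force'],s['moment'],s['eef_rot'],s['tcp_pos'],s['gripper_width'],s['joints'])"
```

```text
[ 0.13292292  3.73725594 10.29725846] [ 1.42586937 -0.09397635  0.0593908 ] [-1.79757317e+02  7.86155413e-02 -1.08336868e+02] [ 0.62989518 -0.12350768  0.07980558] 0.008809707437948974 [ 6.31060327e+00  2.43746974e+01 -1.41942406e+01  3.81910197e-02
 -5.11777108e+01 -2.46715145e+01]
```

Request:
carry_out(deltas=[[0,[0,0,0],[0,0,0.03]],[0,[0,0,0],[0,0,0.06]],[0,[0,0,0],[0,0,0.09]],[0,[0,0,0],[0,0,0.09]],[0,[0,0,0],[0,0,0.09]]])

```text
time_s: 19.15
tcp_pos: [0.63, -0.1236, 0.0798]
eef_rot: [-179.8, 0.1, -113.4]
contact_force: [-0.6, 3.2, 10.2]
gripper_width: 0.0083
gripper_force: 50.0
```

```bash
python3 -c "
from h import *
s=r.get_state();print(s['contact_force'],s['moment'],s['eef_rot'],s['tcp_pos'],s['gripper_width'])"
```

```text
[-0.55051742  3.15290893 10.1690554 ] [ 1.38260287 -0.16183241  0.1277383 ] [-1.79759521e+02  9.79567124e-02 -1.13406364e+02] [ 0.62996487 -0.12355846  0.07977796] 0.008250284447524148
```

Request:
carry_out(deltas=[[0,[0,0,0],[0,0,0.03]],[0,[0,0,0],[0,0,0.05]],[0,[0,0,0],[0,0,0.05]],[0,[0,0,0],[0,0,0.05]]])

```text
time_s: 19.55
tcp_pos: [0.63, -0.1234, 0.0798]
eef_rot: [-179.8, 0.1, -116.3]
contact_force: [0.7, 4.8, 10.3]
gripper_width: 0.0087
gripper_force: 50.0
```

```bash
python3 - <<'E'
from h import *
s=r.get_state();print(s['contact_force'],s['moment'],s['eef_rot'],s['tcp_pos'],s['gripper_width'])
p,d=shot('side','side6'); q,_=shot('top','top6')
b=cv2.resize(cv2.convertScaleAbs(p[95:175,260:350],alpha=1.9),None,fx=7,fy=7,interpolation=cv2.INTER_CUBIC)
cv2.imwrite('pics/side6c.png',b[:,:,::-1])
E
```

```text
[ 0.67468776  4.79411337 10.32359125] [ 1.59601585 -0.15013723  0.27560877] [-1.79759762e+02  1.17977832e-01 -1.16259433e+02] [ 0.63004035 -0.12344084  0.0798041 ] 0.008717216140230416
```

View pics/side6c.png

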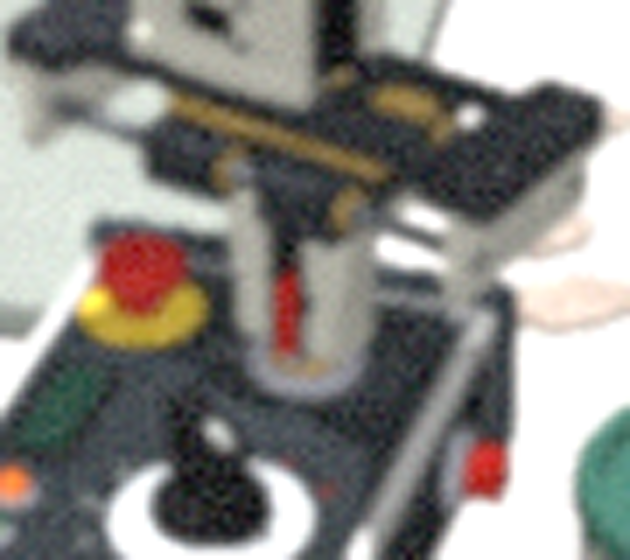

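Key at the plug face, turned against the stop (moment 0.28 Nm, hand turned 1.86 rad = 1.57 + play); the dial is unchanged. Hand in.

```bash
python3 -c "
from plant import r
print(r.close_job())"
```

```text
the job is handed in; nothing more can be done
None
```

I handed the job in at about 20 s with the dial at its anticlockwise stop and the red key fully home, held turned a quarter clockwise against the spring; the hand-in call returned no verdict.

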